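# Slide a magazine of fresh slides down the scanner's loading lane

### The arm

A 6-joint arm with a two-finger parallel gripper is mounted at the origin on the work surface. World frame = base frame: x ahead of the robot, y to its left, z up, the work surface at z = 0. Lengths are in m, angles in rad, forces in N, time in s.
With the tool pointing down it reaches from about 0.15 to 0.775 m from the base axis. Payload 6.1 kg.
Tool frame: the origin (TCP) lies on the centre line of the jaws, within the pads' length; the fingertips stand 11 mm ahead of it and the grasp point (between the pads) lies 8 mm behind it; z points along the fingers, y is the direction in which the jaws open and shut (so a half turn about z gives the same grasp; the last joint's range is limited). The gripper opens to 85 mm and grips with 20 to 120 N. Pads are 22 mm wide; open, the fingers measure 114 mm over their backs; the gripper's body (76 mm by 85 mm) begins 54 mm behind the grasp point. The pads swing forward as they close: fully open they stand 13 mm farther back than shut.
Start: joints at [1.254, 0.126, -0.04, 1.405, 0, 1.571], TCP at [0.164, 0.499, 0.242] pointing down, gripper open.
Joint ranges: [-2.72, 2.72], [-0.95, 1.95], [-1.27, 1.35], [-1.78, 2.02], [-1.46, 1.47], [-3.14, 3.14]. Speed limits (rad/s): [2.39, 2.39, 3.01, 3.14, 3.14, 3.14].

### API

Orientations are given as a unit quaternion [x, y, z, w].
In Python, from bench import ctrl gives the robot as it stands.
- The arm moves only by the shell command python3 -m jog 'ROWS'. ROWS is JSON, a list that holds one entry, the list of rows, each a list of 5 numbers: the shift along the tool's x, y, z in cm, then the turn about the tool's z in degrees, then the finger opening in cm, from 0 to 8.54. A call has 1 to 20 rows; each row shifts and turns the pose as measured when the row begins, along the tool's axes as they then stand; what a row does not reach is not made up. A row lasts 1/12 s, in which the tool goes at most 41.7 mm and 7.16 degrees, less where a joint would pass 70% of its speed; a pose out of reach is approached as far as the arm can. A call is refused whole if a number of a shift passes 4.17 or a number of a turn 7.16, either way. A call with a gripper value outside its range is refused whole. The fingers move at their own pace and stop on an object; the grip force is fixed at half the most. Time passes only in rows, so rows that do not move let the fingers close. It gives the time, the measured TCP pose, the force and the opening at its end, in the units of the state.
- ctrl.observe(): the state, without advancing time (a new reading comes with each control period).
- ctrl.snapshot(name): name is "side" or "top" or "wrist"; returns the picture (480x640x3 uint8, red, green, blue); there is no depth.
- ctrl.get_calibration(name): a dict with "mtx" (3x3 intrinsics, pixels), "R" (3x3) and "t" (3): a world point X has camera coordinates R X + t. Camera axes: x right, y down, z forward; pixel columns grow to the right and rows downward; lengths in m; the calibration is good to about 2 mm. A picture is of the moment at which its call begins: read the wrist's pose just before it. get_calibration takes no time and is no camera call; for the wrist camera it gives the pose at the moment of the call.
- ctrl.close_job(): hands the job in, once; it reports no verdict.
The state is a dict: "clock": time; "joint_pos": joint angles; "qvel": joint speeds; "joint_torque": joint torques, N m; "tcp_pos": TCP position; "eef_rot": TCP orientation; "ft_force": force on the tool from outside, world axes, zero at the start; "moment": the same for the moment, N m; "gripper_width": finger opening in m.
Only numpy, scipy, OpenCV 4.12 (cv2) and the standard library are available. Lean on these libraries where they do the work, as an engineer would, in place of code of your own. Each camera call takes 0.05 s, during which the arm holds its last target. There are 200 camera calls.

### The job

Push the slide magazine along the scanner's loader with the outside of your fingers, straight down the lane between the two guide rails until it is fully home against the rubber stop, touching neither rail with the magazine or with your fingers; the coverslips are still soft, so push gently and do not pinch, lift or tip it. Then press the round load key on top of the scanner all the way down and let it come up again. Leave everything else on the bench where it is.

Things in the scene. Friction and masses are not known exactly. Their poses are not given: they have to be found in the camera images.
- loader: fixed slide scanner with its loader, a grey deck whose top is 20 mm above the bench. Origin: on the bench, mid deck width. x runs along the lane in the loading direction, y across, z up. In mm: deck x -260 to 140, y -88 to 88 (no rails at x below -60); stop face x = 130; white scanner housing x 142 to 382, y -140 to 140, 170 high
- rail_near: straight steel guide rail on the deck, on the robot's side of the lane, 190 mm long, 12 mm wide, 10 mm high (top 30 mm above the bench). Origin: middle of its underside. It lies at y = -63 to -51 mm, x = -60 to 130 mm of the loader
- rail_far: the same rail on the far side of the lane, at y = 51 to 63 mm of the loader; the clear lane between the rails is 102 mm wide
- lane_mouth (a point): point on the deck top, in the middle of the lane, at its open end where the rails begin
- lane_stop (a point): point on the deck top, in the middle of the lane, at the face of the rubber end stop (12 mm high, 94 mm wide); the magazine is home when its front face is against it
- magazine: loose open-topped grey slide magazine with glass slides in it, 100 mm long (x), 88 wide (y), 40 high, about 0.3 kg; slides on the deck by friction (1 to 4 N). Origin: centre of its underside, 20 mm above the bench. x points roughly in the loading direction; it starts on the open deck, skewed and off-centre
- load_key (a joint): travel of the load key: 0 up, 0.006 m fully down; springs back, about 4 N when fully down
- load_key_top (a point): middle of the top of the load key, a white round push button 32 mm across on top of the scanner, about 0.19 m above the bench; pressed straight down
- dropper: amber dropper bottle with rubber cap, 34 mm across, about 62 mm tall; origin at the centre of its underside; loose, to be left alone
- beaker: glass beaker, 60 mm across, 70 mm tall; origin at the centre of its underside; loose, to be left alone
- slide_box: closed white slide box, 98 x 83 x 33 mm; origin at the centre of its underside; loose, to be left alone
- tip_rack: white pipette tip rack, 122 x 83 x 52 mm; origin at the centre of its underside; loose, to be left alone
- marker: marker pen, 120 mm long, 13 mm thick; origin at the centre of its underside; loose, to be left alone
- forceps: steel forceps, 116 mm long, 7 mm high, lying flat; origin at the centre of its underside; loose, to be left alone
Not all that is in view belongs to the job. What is shaped like the magazine but red is not meant.

How it is judged:
By the outcome, as a careful person would: the job done as asked, in the order asked, and still so for the second after the job is handed in, with the robot touching nothing.
It also fails if it takes over 72 s, if anything falls off the work surface, if the arm or the gripper's body presses on something with over 40 N, if the wrist force passes 120 N, or if a joint passes its speed limit or range.

## Working session

There is one attempt and no reset: what is moved stays moved. The work goes in short steps, Python scripts to look and compute and a shell command to move; the robot and the scene stay as the last step left them, time stands still between calls to the robot, and variables do not carry over. Pictures are saved under pics/ and viewed, about 8 in all and at most 12, crops included, and the job is handed in when it is done.

```bash
mkdir -p pics; ls; python3 - <<'E'
from bench import ctrl
import cv2,numpy as np
s=ctrl.observe();print({k:np.round(v,3) for k,v in s.items()})
for n in("top","side"):
    im=ctrl.snapshot(n);cv2.imwrite(f"pics/{n}0.png",im[:,:,::-1])
    c=ctrl.get_calibration(n);print(n,np.round(c["mtx"],1).tolist(),np.round(c["R"],3).tolist(),np.round(c["t"],3))
E
```

```text
pics
{'clock': np.float64(0.0), 'joint_pos': array([ 1.254,  0.126, -0.041,  1.405, -0.   ,  1.571]), 'qvel': array([-0.   ,  0.001, -0.001, -0.001,  0.001,  0.001]), 'joint_torque': array([-0.0000e+00, -4.3592e+01,  3.5292e+01,  1.7000e-02, -0.0000e+00,
        0.0000e+00]), 'tcp_pos': array([0.163, 0.498, 0.242]), 'eef_rot': array([ 0.158,  0.987, -0.001, -0.   ]), 'ft_force': array([-0.027,  0.143,  0.428]), 'moment': array([-0.018,  0.012, -0.031]), 'gripper_width': np.float64(0.086)}
top [[621.6, 0.0, 312.2], [0.0, 621.6, 229.0], [0.0, 0.0, 1.0]] [[-0.088, -0.996, 0.006], [-0.971, 0.084, -0.224], [0.223, -0.026, -0.974]] [0.166 0.53  1.099]
side [[551.1, 0.0, 322.7], [0.0, 551.1, 231.6], [0.0, 0.0, 1.0]] [[0.949, -0.313, -0.021], [-0.182, -0.495, -0.85], [0.256, 0.811, -0.527]] [-0.447  0.287  0.933]
```

View pics/top0.png

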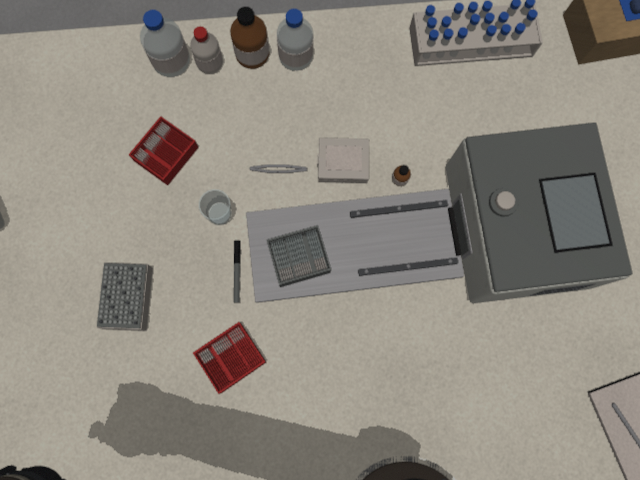

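View pics/side0.png

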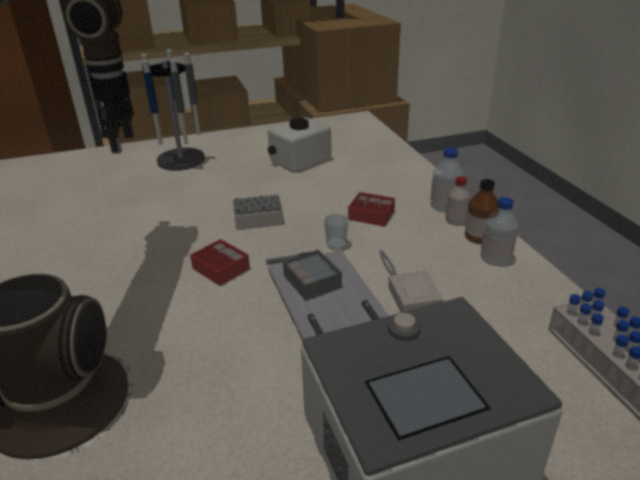

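The top view shows the magazine candidates: red boxes at (163,150) and (230,357), which are excluded, the tip rack at (125,297), and the grey open tray with slides at (298,256) on the deck. The tray fits the description. The rails run (350,214)–(447,204) and (360,272)–(457,262), the stop is at about (458,230) and the key is at (505,202). Next I measure and confirm in a crop.

```bash
cat > h.py <<'E'
import numpy as np,cv2
from bench import ctrl
def ray(c,uv,z):
    R,t,K=map(np.array,(c["R"],c["t"],c["mtx"]))
    C=-R.T@t; d=R.T@np.linalg.inv(K)@np.array([uv[0],uv[1],1.]); return (C+d*(z-C[2])/d[2])[:2]
def proj(c,X):
    p=c["mtx"]@(np.array(c["R"])@X+c["t"]); return p[:2]/p[2]
E
python3 - <<'E'
from h import *
im=cv2.imread("pics/top0.png");c=ctrl.get_calibration("top")
g=cv2.cvtColor(im,cv2.COLOR_BGR2GRAY)
x0,y0,x1,y1=235,180,470,310
m=(g<95).astype(np.uint8)*255
mm=np.zeros_like(m);mm[y0:y1,x0:x1]=m[y0:y1,x0:x1]
k=cv2.morphologyEx(mm,cv2.MORPH_CLOSE,np.ones((5,5)))
cs,_=cv2.findContours(k,cv2.RETR_EXTERNAL,cv2.CHAIN_APPROX_NONE)
big=cv2.resize(im[y0:y1,x0:x1],None,fx=3.4,fy=3.4,interpolation=cv2.INTER_CUBIC)
for q in cs:
    if cv2.contourArea(q)<150: continue
    r=cv2.minAreaRect(q);b=cv2.boxPoints(r)
    print(np.round(r[0],1),np.round(r[1],1),round(r[2],1))
    for z in(.03,.06): print(z,[np.round(ray(c,p,z),4).tolist() for p in b])
    cv2.polylines(big,[np.int32((b-[x0,y0]+.5)*3.4)],True,(0,255,0),1)
cv2.imwrite("pics/crop1.png",big)
E
```

```text
[237.5 271. ] [ 5. 62.] 0.0
0.03 [[0.4223, 0.2737], [0.5401, 0.2666], [0.5393, 0.2571], [0.4215, 0.2644]]
0.06 [[0.4187, 0.2705], [0.5335, 0.2636], [0.5327, 0.2543], [0.418, 0.2614]]
[298.6 255.8] [49.4 53.7] 74.1
0.03 [[0.5361, 0.2078], [0.5564, 0.1072], [0.4625, 0.0899], [0.4431, 0.1889]]
0.06 [[0.5296, 0.2063], [0.5493, 0.1083], [0.4579, 0.0915], [0.439, 0.1879]]
[409.5 239.5] [119. 119.] 90.0
0.03 [[0.6401, 0.0363], [0.6202, -0.1953], [0.3899, -0.1617], [0.4092, 0.0598]]
0.06 [[0.6309, 0.0392], [0.6115, -0.1864], [0.3871, -0.1537], [0.406, 0.0621]]
```

View pics/crop1.png

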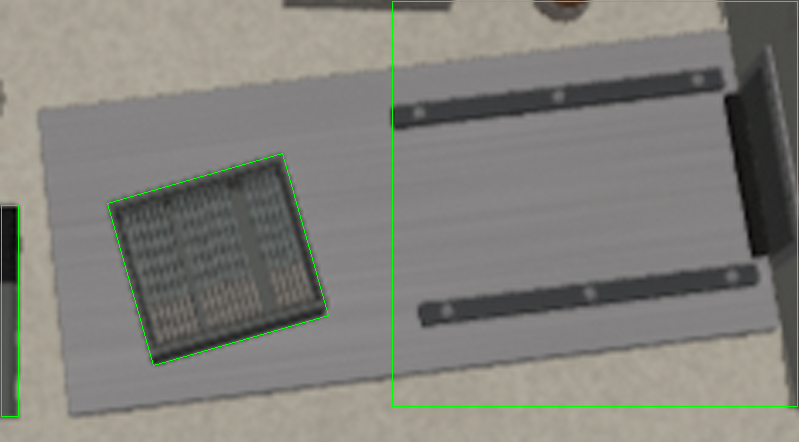

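The crop confirms the grey tray with slides (crop centre about (218,258)) and both rails. The rails, stop and housing merged into one contour, so I separate the rails and fix the loader frame.

```bash
cat >> h.py <<'E'
def rails(im,c):
    g=cv2.cvtColor(im,cv2.COLOR_BGR2GRAY); out=[]
    for (x0,y0,x1,y1) in((345,195,449,222),(352,254,459,282)):
        m=np.zeros_like(g);m[y0:y1,x0:x1]=(g[y0:y1,x0:x1]<95)*255
        m=cv2.morphologyEx(m,cv2.MORPH_CLOSE,np.ones((3,3)))
        q=max(cv2.findContours(m,cv2.RETR_EXTERNAL,cv2.CHAIN_APPROX_NONE)[0],key=cv2.contourArea)
        w=np.float32([ray(c,p[0],.028) for p in q])
        out.append((cv2.minAreaRect(w*1000),w))
    return out
def magz(im,c,x0,y0,x1,y1):
    g=cv2.cvtColor(im,cv2.COLOR_BGR2GRAY)
    m=np.zeros_like(g);m[y0:y1,x0:x1]=(g[y0:y1,x0:x1]<95)*255
    m=cv2.morphologyEx(m,cv2.MORPH_CLOSE,np.ones((5,5)))
    return max(cv2.findContours(m,cv2.RETR_EXTERNAL,cv2.CHAIN_APPROX_NONE)[0],key=cv2.contourArea)
E
python3 - <<'E'
from h import *
im=cv2.imread("pics/top0.png");c=ctrl.get_calibration("top")
for r,w in rails(im,c):
    print(r); print(np.round(cv2.boxPoints(r),1).tolist())
# deck edges: lit-grey vs beige via saturation
hsv=cv2.cvtColor(im,cv2.COLOR_BGR2HSV)
print(hsv[230,255],hsv[235,340],hsv[330,300],hsv[200,300])
m=((hsv[...,1]<25)&(hsv[...,2]>100)).astype(np.uint8)*255
m[:, :240]=0;m[:,470:]=0;m[:185]=0;m[315:]=0
m=cv2.morphologyEx(m,cv2.MORPH_OPEN,np.ones((3,3)))
q=max(cv2.findContours(m,cv2.RETR_EXTERNAL,cv2.CHAIN_APPROX_NONE)[0],key=cv2.contourArea)
r=cv2.minAreaRect(np.float32([ray(c,p[0],.02) for p in q])*1000);print('deck',r,np.round(cv2.boxPoints(r),1).tolist())
# key
y0,x0=185,485
k=im[y0:220,x0:525].mean(2);km=(k>130).astype(np.uint8)
n,l,s,ce=cv2.connectedComponentsWithStats(km);print(s,ce+[x0,y0])
E
```

```text
((575.2137451171875, -51.69953918457031), (13.334976196289062, 190.56460571289062), 1.9940645694732666)
[[565.2000122070312, 43.29999923706055], [571.9000244140625, -147.1999969482422], [585.2000122070312, -146.6999969482422], [578.5999755859375, 43.79999923706055]]
((461.61920166015625, -57.42718505859375), (18.295007705688477, 194.26658630371094), 3.8794116973876953)
[[445.8999938964844, 38.900001525878906], [459.1000061035156, -155.0], [477.29998779296875, -153.6999969482422], [464.20001220703125, 40.099998474121094]]
[170   6 134] [  0   4 131] [ 20  28 162] [ 21  29 168]
deck ((515.5179443359375, 42.01890563964844), (178.30709838867188, 402.3966369628906), 1.9961552619934082) [[419.3999938964844, 240.0], [433.3999938964844, -162.1999969482422], [611.5999755859375, -156.0], [597.5999755859375, 246.1999969482422]]
[[   0    0   40   35 1182]
 [  13    7   17   17  218]] [[504.28172589 202.43062606]
 [505.68348624 199.66513761]]
```

```bash
cat >> h.py <<'E'
from scipy.spatial.transform import Rotation as Ro
O=np.array([.5172,-.0183]);u=np.array([.0349,-.9994]);v=np.array([.9994,.0349])
def P(x,y): return O+x*u+y*v
def L(w): return np.array([(w[:2]-O)@u,(w[:2]-O)@v])*1000
def st(tx=None,ty=None,tz=None):  # loader mm
    s=ctrl.observe();R=Ro.from_quat(s["eef_rot"]).as_matrix()
    print("t",round(s["clock"],2),"L",np.round(L(s["tcp_pos"]),1),"z",round(s["tcp_pos"][2],4),"toolx yaw rel lane",round(np.degrees(np.arctan2(R[:2,0]@v,R[:2,0]@u)),1),"F",np.round(s["ft_force"],1),"w",round(s["gripper_width"],4),"j",np.round(s["joint_pos"],2),"zax",np.round(R[:,2],3))
    if tx is not None: print("tool cm",np.round(100*R.T@(np.r_[P(tx/1000,ty/1000),tz/1000]-s["tcp_pos"]),2))
E
python3 -m jog '[[[0,0,0,-6.7,5],[0,0,0,-6.7,5],[0,0,0,-6.7,5],[-2,-3,0.5,0,5],[-2,-3,0.5,0,5],[-2,-3,0.5,0,5],[-2,-3,0.5,0,5],[-2,-3,0.5,0,5],[-2,-3,0.5,0,5],[-2,-3,0.5,0,5],[-2,-3,0.5,0,5],[-2,-3,0.5,0,5],[0,0,0,0,5]]]'
python3 -c "from h import *;st(-167,-102,120)"
```

```text
clock: 1.18
tcp_pos: [0.3621, 0.2274, 0.189]
eef_rot: [-0.03, 1.0, -0.004, -0.003]
ft_force: [-1.0, -0.1, -0.4]
gripper_width: 0.0501
t 1.18 L [-251.  -146.5] z 0.189 toolx yaw rel lane -88.5 F [-1.  -0.1 -0.4] w 0.0501 j [ 0.56 -0.05 -0.33  1.29 -0.    0.5 ] zax [-0.005 -0.009 -1.   ]
tool cm [-4.27 -8.45  6.95]
```

```bash
python3 -m jog '[[[-1.4,-2.8,0.5,1.5,5],[-1.4,-2.8,1,0,5],[-1.4,-2.8,1,0,5],[0,0,0,0,5],[0,0,0,0,5]]]'
python3 -c "
from h import *
st(-167,-102,37);im=ctrl.snapshot('wrist');cv2.imwrite('pics/w1.png',im[:,:,::-1])"
```

```text
clock: 1.6
tcp_pos: [0.409, 0.1403, 0.1622]
eef_rot: [-0.015, 1.0, -0.004, -0.004]
ft_force: [0.4, 0.5, 0.3]
gripper_width: 0.05
t 1.6 L [-162.2 -102.6] z 0.1622 toolx yaw rel lane -90.3 F [0.4 0.5 0.3] w 0.05 j [ 0.33 -0.03 -0.38  1.23 -0.01  0.3 ] zax [-0.007 -0.008 -1.   ]
tool cm [-0.15  0.58 12.52]
```

View pics/w1.png

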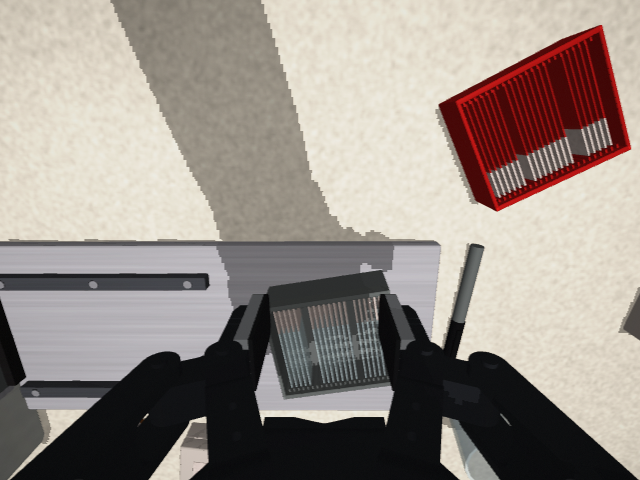

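The wrist view shows the magazine (270–395, 270–400) beyond the fingers, skewed, with the near side clear and the marker at (465,300). Now I descend beside it.

```bash
python3 -m jog '[[[0,0.3,3,0,5],[0,0.3,3,0,5],[0,0,3,0,5],[0,0,2,0,5],[0,0,1,0,5],[0,0,0,0,5]]]'
python3 -c "from h import *;st(-167,-70,37)"
```

```text
clock: 2.15
tcp_pos: [0.4075, 0.1526, 0.0406]
eef_rot: [-0.02, 1.0, -0.002, -0.001]
ft_force: [-0.0, 0.4, -0.6]
gripper_width: 0.0501
t 2.15 L [-174.6 -103.7] z 0.0406 toolx yaw rel lane -89.8 F [-0.   0.4 -0.6] w 0.0501 j [ 0.36  0.05 -0.58  0.95 -0.    0.32] zax [-0.002 -0.005 -1.   ]
tool cm [-3.37 -0.78  0.36]
```

```bash
python3 -m jog '[[[-0.5,-0.4,0.2,0,5],[-0.5,-0.4,0.1,0,5],[-0.5,0,0,0,5],[-0.3,0,0,0,5],[-0.2,0,0,0,5],[-0.2,0,0,0,5],[-0.2,0,0,0,5],[-0.2,0,0,0,5],[-0.2,0,0,0,5],[-0.2,0,0,0,5],[-0.2,0,0,0,5]]]'
python3 -c "from h import *;st(-167,-57,37)"
```

```text
clock: 3.07
tcp_pos: [0.4435, 0.149, 0.042]
eef_rot: [-0.022, 1.0, -0.0, 0.0]
ft_force: [-3.0, 1.6, 2.3]
gripper_width: 0.0496
t 3.07 L [-169.8  -67.8] z 0.042 toolx yaw rel lane -89.5 F [-3.   1.6  2.3] w 0.0496 j [ 0.32  0.1  -0.52  0.95 -0.    0.28] zax [ 0.001 -0.001 -1.   ]
tool cm [-1.08 -0.29  0.5 ]
```

```bash
python3 -m jog '[[[-0.2,0,0.1,0,5],[-0.2,0,0.1,0,5],[-0.2,0,0.1,0,5],[-0.2,0,0.1,0,5],[-0.2,0,0.1,0,5],[0,0,0,0,5]]]'
python3 -c "
from h import *
st(-167,-56,37);im=ctrl.snapshot('top');im=im[:,:,::-1].copy();cv2.imwrite('pics/t2.png',cv2.resize(im[170:330,230:470],None,fx=3,fy=3))"
```

```text
clock: 3.57
tcp_pos: [0.4538, 0.1497, 0.0364]
eef_rot: [-0.022, 1.0, -0.0, -0.0]
ft_force: [-2.5, 0.6, 1.2]
gripper_width: 0.0501
t 3.57 L [-170.1  -57.5] z 0.0364 toolx yaw rel lane -89.4 F [-2.5  0.6  1.2] w 0.0501 j [ 0.32  0.13 -0.5   0.94 -0.    0.27] zax [-0.001 -0.001 -1.   ]
tool cm [-0.14 -0.31 -0.06]
```

View pics/t2.png

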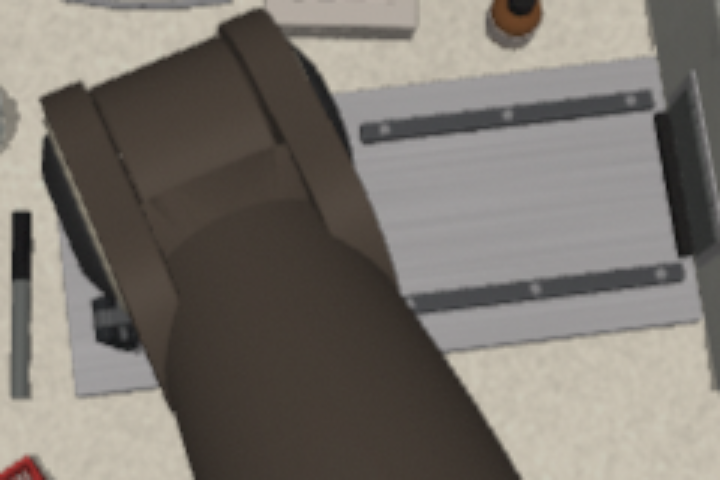

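```bash
python3 -m jog '[[[-0.15,0,0,0,5],[-0.1,0,0,0,5],[0,0,0,0,5],[1,0,0,0,5],[2,0,0,0,5],[2,0,-2,0,5],[0,0,-4,0,5],[0,0,-4,0,5],[0,2,-2,7,5],[0,4,0,7,5],[0,4,0,7,5],[0,4,0,7,5],[0,1,0,7,5],[0,0,0,7,5],[0,0,0,7,5],[0,0,0,7,5]]]'
python3 -c "
from h import *
st(-262,0,120);im=ctrl.snapshot('top');im=im[:,:,::-1].copy();cv2.imwrite('pics/t3.png',im)
cv2.imwrite('pics/t3c.png',cv2.resize(im[170:330,230:470],None,fx=3,fy=3))"
```

```text
clock: 4.95
tcp_pos: [0.4299, 0.2942, 0.162]
eef_rot: [0.455, 0.891, 0.002, 0.006]
ft_force: [-0.6, -0.7, -0.4]
gripper_width: 0.0499
t 4.95 L [-315.3  -76.4] z 0.162 toolx yaw rel lane -146.1 F [-0.6 -0.7 -0.4] w 0.0499 j [ 0.6   0.12 -0.22  1.22 -0.01  1.55] zax [ 0.013 -0.001 -1.   ]
tool cm [-8.65  3.32  4.31]
```

View pics/t3c.png

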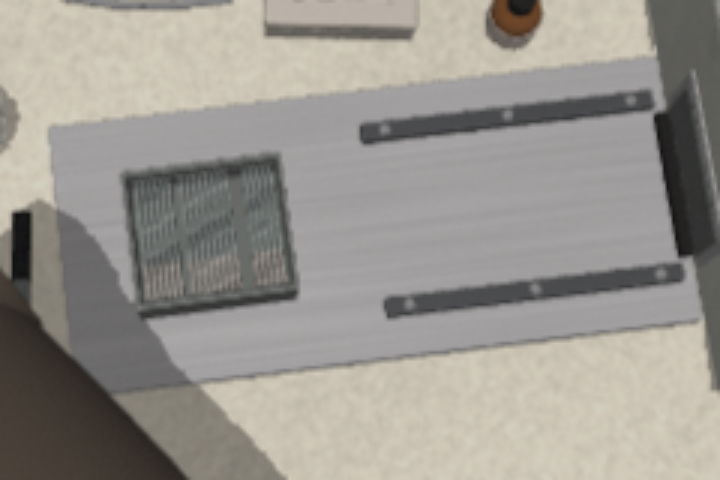

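The magazine now sits parallel to the rails (crop corners (123,174), (280,154), (298,295) and (140,316)) and looks centred. I'll measure it.

```bash
cat >> h.py <<'E'
def meas(im,c,box):
    q=magz(im,c,*box)
    w=np.float32([L(ray(c,p[0],.06)) for p in q]);r=cv2.minAreaRect(w)
    b=cv2.boxPoints(r);print("top-plane rect",np.round(r[0],1),np.round(r[1],1),round(r[2],2));print(np.round(b[np.argsort(b[:,1])],1).tolist())
    # far edge: line fit of contour max-y in each x bin
    xs=np.arange(r[0][0]-38,r[0][0]+39,4);f=[w[abs(w[:,0]-x)<3][:,1].max() for x in xs]
    p=np.polyfit(xs-r[0][0],f,1);print("far edge yaw",round(np.degrees(np.arctan(p[0])),2),"y",round(p[1],1),"-> centre y",round(p[1]-44,1),"x range",np.percentile(w[:,0],[2,98]).round(1))
E
python3 -c "
from h import *
im=cv2.imread('pics/t3.png');c=ctrl.get_calibration('top');meas(im,c,(262,212,335,280))
for q,w in rails(im,c): print([np.round(L(p/1000),1).tolist() for p in cv2.boxPoints(q)])
im=cv2.imread('pics/top0.png');meas(im,c,(262,212,335,290))"
```

```text
top-plane rect [-164.9   -4.3] [97.  90.8] 0.67
[[-212.8000030517578, -50.29999923706055], [-115.80000305175781, -49.20000076293945], [-213.89999389648438, 40.5], [-116.9000015258789, 41.599998474121094]]
far edge yaw 0.73 y 40.5 -> centre y -3.5 x range [-212.7 -116.4]
[[-59.9, 50.6], [130.0, 50.5], [130.0, 63.0], [-59.9, 63.1]]
[[-59.3, -68.9], [134.6, -62.3], [133.9, -44.6], [-59.9, -51.2]]
top-plane rect [-167.6  -17.4] [99.  92.6] 9.28
[[-208.89999389648438, -71.0], [-111.19999694824219, -55.099998474121094], [-223.89999389648438, 20.299999237060547], [-126.19999694824219, 36.29999923706055]]
far edge yaw 9.08 y 29.2 -> centre y -14.8 x range [-221.2 -114. ]
```

```bash
python3 -m jog '[[[0,0,0,6.8,4.5],[0,0,0,6.8,4.5],[0,0,0,6.8,4.5],[0,0,0,6.8,4.5],[0,0,0,6.8,4.5],[-2.3,2.4,0,0,4.5],[-2.3,2.4,0,0,4.5],[-2.3,2.4,0,0,4.5],[0,0,0,0,4.5],[0,0,0,0,4.5]]]'
python3 -c "from h import *;st(-246,-3,37)"
```

```text
clock: 5.83
tcp_pos: [0.5045, 0.2231, 0.1645]
eef_rot: [0.696, 0.718, 0.007, 0.008]
ft_force: [-0.1, 0.1, 0.0]
gripper_width: 0.0451
t 5.83 L [-241.7   -4.2] z 0.1645 toolx yaw rel lane 179.7 F [-0.1  0.1  0. ] w 0.0451 j [ 0.42  0.17 -0.16  1.22 -0.01  1.96] zax [ 0.022 -0.001 -1.   ]
tool cm [ 0.46 -0.16 12.75]
```

```bash
python3 -m jog '[[[0.3,0,3,0,4.5],[0.2,0,3,0,4.5],[0,0,3,0,4.5],[0,0,2,0,4.5],[0,0,1,0,4.5],[0,0,0,0,4.5]]]'
python3 -c "from h import *;st(-228,-3,36)
im=ctrl.snapshot('side');cv2.imwrite('pics/s4.png',cv2.resize(im[200:400,200:520,::-1],None,fx=2.4,fy=2.4))"
```

```text
clock: 6.33
tcp_pos: [0.5059, 0.23, 0.0427]
eef_rot: [0.692, 0.721, 0.011, 0.01]
ft_force: [-0.1, -0.5, 0.8]
gripper_width: 0.0449
t 6.33 L [-248.6   -2.6] z 0.0427 toolx yaw rel lane -179.7 F [-0.1 -0.5  0.8] w 0.0449 j [ 0.43  0.24 -0.35  0.95 -0.01  1.96] zax [ 0.03   0.001 -1.   ]
tool cm [-2.05 -0.07  0.67]
```

View pics/s4.png

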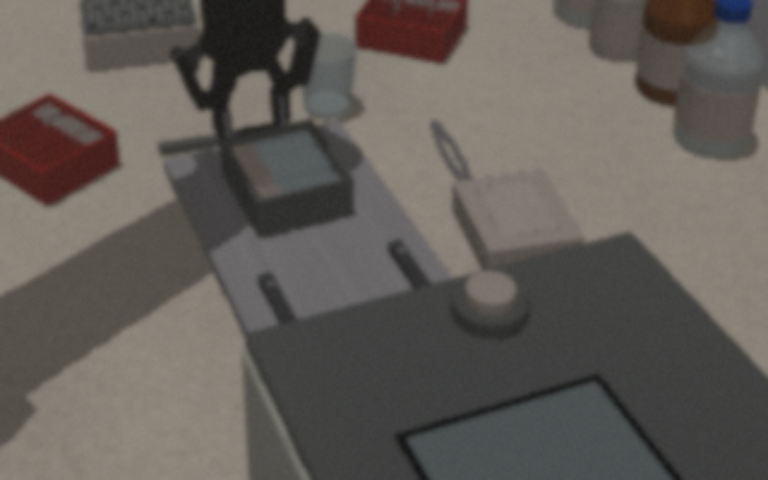

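Fingers are behind the magazine and clear of the beaker and marker. I start the push gently with a slight lateral trim.

```bash
python3 -m jog '[[[-0.5,0,0.3,0,4.5],[-0.5,0,0.2,0,4.5],[-0.4,0,0.1,0,4.5],[-0.3,0,0.1,0,4.5],[-0.3,0,0,0,4.5],[-0.3,0,0,0,4.5],[-0.3,0.02,0,0,4.5],[-0.3,0.02,0,0,4.5],[-0.3,0.02,0,0,4.5],[-0.3,0.02,0,0,4.5],[-0.3,0.02,0,0,4.5],[-0.3,0.02,0,0,4.5],[-0.3,0.02,0,0,4.5],[-0.3,0.02,0,0,4.5],[-0.3,0.02,0,0,4.5],[-0.3,0.02,0,0,4.5]]]'
python3 -c "
from h import *;st(19,0,36)
im=ctrl.snapshot('top');im=im[:,:,::-1].copy();cv2.imwrite('pics/t5.png',im)
cv2.imwrite('pics/t5c.png',cv2.resize(im[170:330,230:470],None,fx=3,fy=3))"
```

```text
clock: 7.72
tcp_pos: [0.5132, 0.1755, 0.042]
eef_rot: [0.691, 0.723, 0.016, 0.011]
ft_force: [0.1, 1.9, -1.2]
gripper_width: 0.0451
t 7.72 L [-193.8    2.8] z 0.042 toolx yaw rel lane -179.4 F [ 0.1  1.9 -1.2] w 0.0451 j [ 0.33  0.21 -0.4   0.93 -0.    1.86] zax [ 0.038  0.008 -0.999]
tool cm [-21.28  -0.52   0.44]
```

View pics/t5c.png

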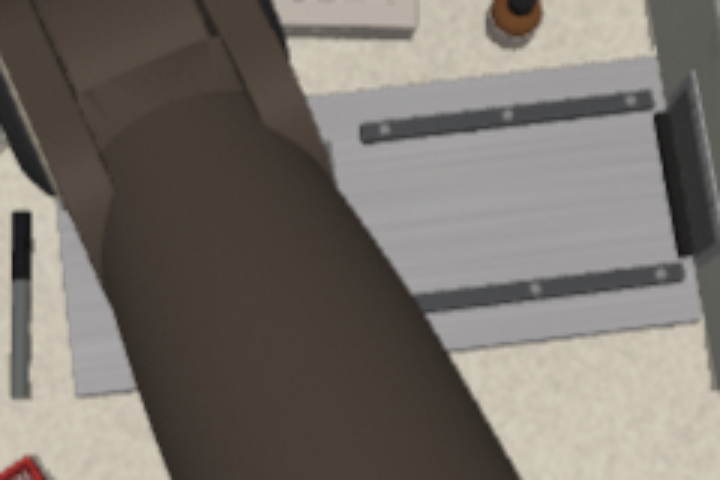

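```bash
python3 -m jog '[[[1.5,0,0,0,4.5],[2,0,-2,0,4.5],[3,0,-3,0,4.5],[4,0,0,0,4.5],[0,0,0,0,4.5],[0,0,0,0,4.5]]]'
python3 -c "
from h import *;st()
im=ctrl.snapshot('top');im=im[:,:,::-1].copy();cv2.imwrite('pics/t6.png',im)
c=ctrl.get_calibration('top')
print([np.round(proj(c,np.r_[P(a/1000,b/1000),.06])) .tolist() for a,b in((-183,44),(-83,44),(-83,-44),(-183,-44))])
cv2.imwrite('pics/t6c.png',cv2.resize(im[170:330,230:470],None,fx=3,fy=3))"
```

```text
clock: 8.27
tcp_pos: [0.507, 0.2791, 0.0938]
eef_rot: [0.693, 0.721, 0.014, 0.013]
ft_force: [0.1, 0.0, 0.2]
gripper_width: 0.0448
t 8.27 L [-2.976e+02  2.000e-01] z 0.0938 toolx yaw rel lane -179.8 F [0.1 0.  0.2] w 0.0448 j [ 0.51  0.24 -0.23  1.07 -0.02  2.04] zax [ 0.038  0.002 -0.999]
[[286.0, 224.0], [340.0, 218.0], [346.0, 264.0], [292.0, 271.0]]
```

View pics/t6c.png

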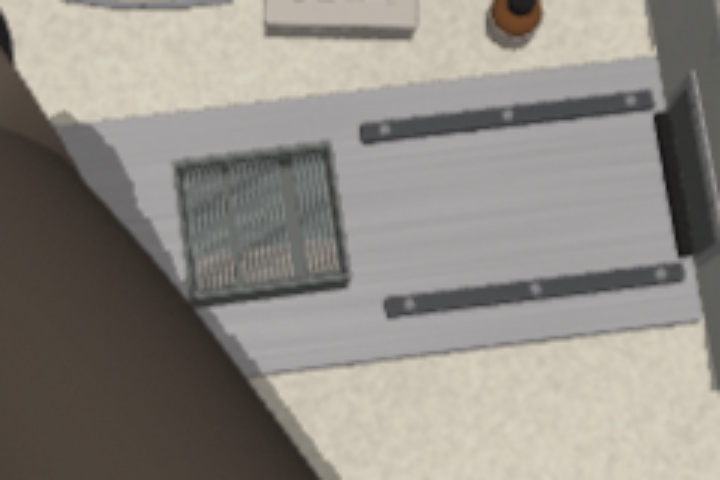

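The magazine (crop corners (175,160), (330,142), (348,285)) still looks parallel. I measure its offset.

```bash
python3 -c "
from h import *
im=cv2.imread('pics/t6.png');c=ctrl.get_calibration('top');meas(im,c,(280,212,352,266))"
```

```text
top-plane rect [-131.2   -0.8] [95.1 89.8] 0.61
[[-178.3000030517578, -46.20000076293945], [-83.19999694824219, -45.20000076293945], [-179.3000030517578, 43.5], [-84.19999694824219, 44.599998474121094]]
far edge yaw 0.8 y 43.6 -> centre y -0.4 x range [-178.6  -83.9]
```

```bash
python3 -m jog '[[[-4,0,0,0,4.5],[-3.5,0,1,0,4.5],[0,0,2,0,4.5],[0,0,2,0,4.5],[0,0,0.8,0,4.5],[0,0,0,0,4.5]]]'
python3 -c "from h import *;st(-196,0,37)"
```

```text
clock: 8.82
tcp_pos: [0.5111, 0.1952, 0.0316]
eef_rot: [0.694, 0.719, 0.012, 0.014]
ft_force: [-0.3, 0.8, 0.4]
gripper_width: 0.0451
t 8.82 L [-213.6    1.3] z 0.0316 toolx yaw rel lane -180.0 F [-0.3  0.8  0.4] w 0.0451 j [ 0.37  0.23 -0.39  0.92 -0.02  1.91] zax [ 0.037 -0.002 -0.999]
tool cm [-1.76 -0.11 -0.54]
```

```bash
python3 -m jog '[[[0,-0.1,-0.6,0,4.5],[-0.5,-0.05,0,0,4.5],[-0.4,0,0,0,4.5],[-0.3,0,0,0,4.5],[-0.3,0,0,0,4.5],[-0.3,0,0,0,4.5],[-0.3,0,0,0,4.5],[-0.3,0,0,0,4.5]]]'
python3 -c "from h import *;st(19,0,37)"
```

```text
clock: 9.48
tcp_pos: [0.5115, 0.1699, 0.0419]
eef_rot: [0.694, 0.72, 0.014, 0.015]
ft_force: [-0.2, 1.2, -1.1]
gripper_width: 0.0449
t 9.48 L [-188.3    0.9] z 0.0419 toolx yaw rel lane -179.9 F [-0.2  1.2 -1.1] w 0.0449 j [ 0.33  0.2  -0.4   0.93 -0.01  1.86] zax [ 0.04  -0.    -0.999]
tool cm [-20.73  -0.14   0.51]
```

```bash
python3 -m jog '[[[-0.3,-0.01,0.1,0,4.5],[-0.3,-0.01,0.1,0,4.5],[-0.3,-0.01,0.05,0,4.5],[-0.3,-0.01,0.05,0,4.5],[-0.3,-0.01,0.05,0,4.5],[-0.3,-0.01,0.05,0,4.5],[-0.3,-0.01,0.05,0,4.5],[-0.3,-0.01,0.05,0,4.5],[-0.3,-0.01,0,0,4.5],[-0.3,-0.01,0,0,4.5]]]'
python3 -c "from h import *;st(19,0,37)"
```

```text
clock: 10.32
tcp_pos: [0.5142, 0.1404, 0.0389]
eef_rot: [0.693, 0.721, 0.018, 0.014]
ft_force: [-0.2, 4.1, 4.2]
gripper_width: 0.045
t 10.32 L [-158.7    2.5] z 0.0389 toolx yaw rel lane -179.8 F [-0.2  4.1  4.2] w 0.045 j [ 0.27  0.19 -0.43  0.91 -0.    1.8 ] zax [ 0.045  0.008 -0.999]
tool cm [-17.77  -0.33   0.07]
```

```bash
python3 -m jog '[[[-0.3,-0.05,0,0,4.5],[-0.3,-0.05,0,0,4.5],[-0.3,-0.05,0,0,4.5],[-0.3,-0.05,0,0,4.5],[-0.3,-0.05,0,0,4.5],[-0.3,-0.05,0,0,4.5],[-0.3,-0.05,0,0,4.5],[-0.3,-0.05,0,0,4.5]]]'
python3 -c "from h import *;st(19,0,37)
im=ctrl.snapshot('side');cv2.imwrite('pics/s7.png',cv2.resize(im[200:400,200:520,::-1],None,fx=2.4,fy=2.4))"
```

```text
clock: 10.98
tcp_pos: [0.5115, 0.1135, 0.0389]
eef_rot: [0.693, 0.721, 0.019, 0.014]
ft_force: [0.8, 4.2, 3.1]
gripper_width: 0.045
t 10.98 L [-132.    -1.1] z 0.0389 toolx yaw rel lane -179.8 F [0.8 4.2 3.1] w 0.045 j [ 0.22  0.17 -0.45  0.91 -0.    1.75] zax [ 0.047  0.008 -0.999]
tool cm [-15.1    0.04   0.1 ]
```

View pics/s7.png

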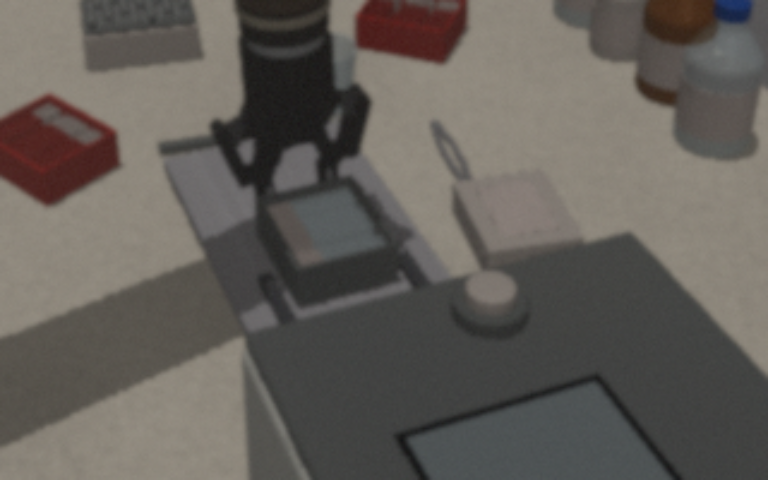

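The magazine has entered between the rails with no visible tipping, and the fingers are inside the lane. I back off for a measured check.

```bash
python3 -m jog '[[[1.5,0,0,0,4.5],[3,0,-2,0,4.5],[4,0,-2,0,4.5],[4,0,0,0,4.5],[3,0,0,0,4.5],[0,0,0,0,4.5]]]'
python3 -c "
from h import *;st()
im=ctrl.snapshot('top');im=im[:,:,::-1].copy();cv2.imwrite('pics/t8.png',im)
c=ctrl.get_calibration('top');
print([np.round(proj(c,np.r_[P(a/1000,b/1000),.06])) .tolist() for a,b in((-121,44),(-21,44),(-21,-44),(-121,-44))])
g=im.mean(2); print(np.round(g[205:240:1,345]).astype(int).tolist(),np.round(g[205:240:1,372]).astype(int).tolist())"
```

```text
clock: 11.53
tcp_pos: [0.5006, 0.2638, 0.0755]
eef_rot: [0.698, 0.716, 0.01, 0.017]
ft_force: [0.3, 0.6, 0.2]
gripper_width: 0.0449
t 11.53 L [-282.5   -6.7] z 0.0755 toolx yaw rel lane 179.5 F [0.3 0.6 0.2] w 0.0449 j [ 0.5   0.23 -0.29  1.03 -0.03  2.04] zax [ 0.039 -0.009 -0.999]
[[319.0, 221.0], [372.0, 214.0], [379.0, 260.0], [325.0, 267.0]]
[160, 160, 160, 159, 160, 159, 159, 160, 161, 161, 160, 161, 143, 117, 88, 74, 82, 79, 87, 92, 97, 110, 118, 120, 120, 118, 117, 113, 107, 98, 93, 92, 94, 99, 104] [161, 161, 161, 131, 84, 77, 78, 77, 78, 94, 110, 98, 79, 74, 70, 74, 71, 63, 57, 53, 51, 50, 50, 49, 49, 56, 66, 72, 77, 95, 111, 116, 115, 116, 115]
```

```bash
cat >> h.py <<'E'
def faredge(im,c,cols,rows,z=.06):
    g=im.mean(2);o=[]
    for x in cols:
        p=g[rows[0]:rows[1],x];i=int(np.argmax(-(np.roll(p,-2)-p)[:-2]))  # steepest bright->dark
        hi,lo=p[max(i-1,0)],p[i+3] if i+3<len(p) else p[-1];h=(hi+lo)/2
        j=next(k for k in range(max(i-1,0),len(p)-1) if p[k]>=h>p[k+1]);y=rows[0]+j+(p[j]-h)/(p[j]-p[j+1])
        o.append(L(ray(c,(x,y),z)))
    o=np.array(o);f=np.polyfit(o[:,0],o[:,1],1)
    print("far edge yaw",round(np.degrees(f[0]),2),"y at mid",round(np.median(o[:,1]),1),"std",round(np.std(o[:,1]-np.polyval(f,o[:,0])),2));return o
E
python3 -c "
from h import *
c=ctrl.get_calibration('top')
im=cv2.imread('pics/t6.png');faredge(im,c,range(292,336,2),(213,229))
im=cv2.imread('pics/t8.png');faredge(im,c,range(324,347,2),(212,226))
cv2.imwrite('pics/t8c.png',cv2.resize(im[185:305,290:460],None,fx=4.5,fy=4.5,interpolation=cv2.INTER_CUBIC))
"
```

```text
far edge yaw 0.47 y at mid 46.1 std 1.06
far edge yaw -0.59 y at mid 43.4 std 0.79
```

View pics/t8c.png

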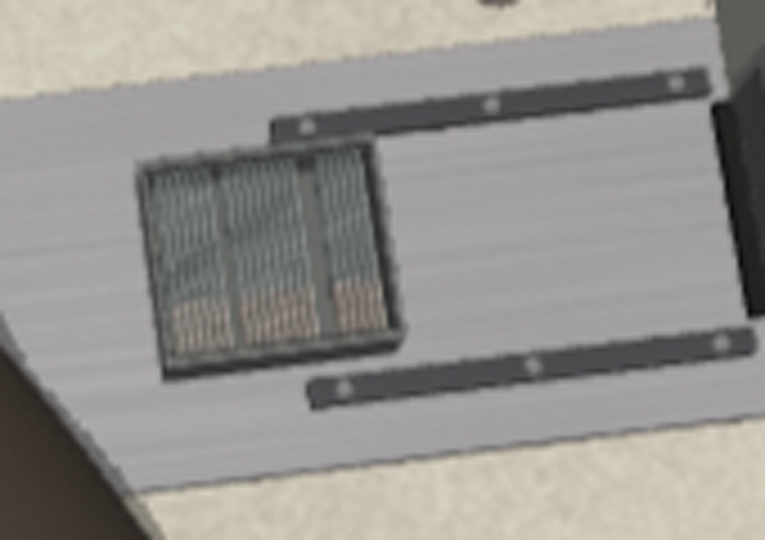

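```bash
python3 -c "
from h import *
c=ctrl.get_calibration('top');im=cv2.imread('pics/t8.png');g=im.mean(2)
for x in range(330,374,6):
    print(x,g[255:276,x].round().astype(int).tolist(),[round(L(ray(c,(x,y),.02))[1],1) for y in (262,264,266,268,270)])
im=cv2.imread('pics/t6.png');g=im.mean(2)
for x in range(308,340,8):
    print(x,g[255:276,x].round().astype(int).tolist(),[round(L(ray(c,(x,y),.02))[1],1) for y in (264,266,268,270)])
"
```

```text
330 [112, 120, 124, 126, 130, 140, 135, 126, 110, 100, 112, 92, 56, 56, 110, 153, 164, 162, 162, 163, 166] [np.float64(-29.5), np.float64(-33.4), np.float64(-37.2), np.float64(-41.0), np.float64(-44.8)]
336 [131, 131, 128, 135, 134, 129, 128, 112, 106, 113, 87, 53, 56, 93, 144, 163, 162, 161, 162, 163, 165] [np.float64(-30.9), np.float64(-34.8), np.float64(-38.6), np.float64(-42.4), np.float64(-46.2)]
342 [100, 99, 102, 106, 106, 106, 101, 94, 101, 88, 59, 55, 79, 138, 164, 163, 161, 161, 163, 165, 167] [np.float64(-32.3), np.float64(-36.2), np.float64(-40.0), np.float64(-43.8), np.float64(-47.6)]
348 [114, 114, 118, 112, 104, 97, 81, 92, 94, 70, 55, 56, 130, 163, 163, 161, 160, 161, 165, 166, 166] [np.float64(-33.7), np.float64(-37.5), np.float64(-41.4), np.float64(-45.2), np.float64(-49.0)]
354 [111, 105, 107, 119, 115, 88, 91, 111, 88, 55, 57, 116, 155, 163, 162, 160, 160, 163, 165, 166, 167] [np.float64(-35.1), np.float64(-38.9), np.float64(-42.8), np.float64(-46.6), np.float64(-50.4)]
360 [128, 135, 144, 147, 120, 107, 113, 87, 55, 56, 91, 143, 162, 131, 84, 77, 79, 78, 79, 81, 
[... 515 characters left out ...]
, 84, 84, 83, 95, 113, 108, 95, 105, 90, 58, 57, 81, 141, 169, 165, 164, 164] [np.float64(-28.3), np.float64(-32.1), np.float64(-35.9), np.float64(-39.8)]
316 [107, 102, 105, 115, 119, 134, 134, 126, 120, 104, 107, 89, 56, 56, 82, 143, 169, 167, 164, 163, 166] [np.float64(-30.1), np.float64(-34.0), np.float64(-37.8), np.float64(-41.6)]
324 [133, 144, 137, 130, 133, 129, 116, 106, 105, 110, 90, 57, 57, 81, 143, 169, 166, 164, 163, 164, 166] [np.float64(-32.0), np.float64(-35.8), np.float64(-39.6), np.float64(-43.4)]
332 [130, 117, 115, 115, 109, 99, 96, 97, 107, 87, 54, 55, 94, 149, 169, 166, 164, 163, 164, 164, 167] [np.float64(-33.8), np.float64(-37.7), np.float64(-41.5), np.float64(-45.3)]
```

The near gap measures about 7 mm (magazine near edge y ≈ −43.8, rail −51). The magazine is centred within about 1 mm and its yaw is about 0. I go back and continue the push.

```bash
python3 -m jog '[[[-3.5,0.2,0,0,4.5],[-3.5,0.2,0,0,4.5],[-3.5,0.1,1,0,4.5],[-1.5,0.1,1.3,0,4.5],[0,0,0.8,0,4.5],[0,0,0,0,4.5]]]'
python3 -c "from h import *;st(19,0,38)"
```

```text
clock: 12.08
tcp_pos: [0.5063, 0.1298, 0.0406]
eef_rot: [0.698, 0.716, 0.002, 0.019]
ft_force: [0.2, 0.2, -0.4]
gripper_width: 0.045
t 12.08 L [-148.4   -5.7] z 0.0406 toolx yaw rel lane 179.4 F [ 0.2  0.2 -0.4] w 0.045 j [ 0.27  0.18 -0.43  0.94 -0.03  1.81] zax [ 0.03  -0.024 -0.999]
tool cm [-16.72   0.72   0.69]
```

```bash
python3 -m jog '[[[0,0.5,0.2,-0.5,4.5],[0,0,0.1,0,4.5],[-0.3,0,0.05,0,4.5],[-0.3,0,0,0,4.5],[-0.3,-0.02,0,0,4.5],[-0.3,-0.02,0,0,4.5],[-0.3,-0.02,0,0,4.5],[-0.3,-0.02,0,0,4.5],[-0.3,-0.02,0,0,4.5],[-0.3,-0.02,0,0,4.5],[-0.3,-0.02,0,0,4.5]]]'
python3 -c "from h import *;st(19,0,38)"
```

```text
clock: 13.0
tcp_pos: [0.5111, 0.1034, 0.0384]
eef_rot: [0.693, 0.721, 0.002, 0.018]
ft_force: [0.9, 1.8, -1.2]
gripper_width: 0.0451
t 13.0 L [-121.8   -1.8] z 0.0384 toolx yaw rel lane -179.7 F [ 0.9  1.8 -1.2] w 0.0451 j [ 0.22  0.18 -0.43  0.93 -0.03  1.75] zax [ 0.029 -0.023 -0.999]
tool cm [-14.08   0.11   0.38]
```

```bash
python3 -m jog '[[[-0.3,-0.01,0,0,4.5],[-0.3,-0.01,0,0,4.5],[-0.3,-0.01,0,0,4.5],[-0.3,-0.01,0,0,4.5],[-0.3,-0.01,0,0,4.5],[-0.3,-0.01,0,0,4.5],[-0.3,-0.01,0,0,4.5],[-0.3,-0.01,0,0,4.5]]]'
python3 -c "from h import *;st(19,0,38)"
```

```text
clock: 13.67
tcp_pos: [0.5108, 0.0767, 0.0386]
eef_rot: [0.693, 0.721, 0.002, 0.018]
ft_force: [-0.5, 2.4, -1.4]
gripper_width: 0.0451
t 13.67 L [-95.2  -3.1] z 0.0386 toolx yaw rel lane -179.7 F [-0.5  2.4 -1.4] w 0.0451 j [ 0.16  0.17 -0.44  0.93 -0.03  1.69] zax [ 0.028 -0.022 -0.999]
tool cm [-11.42   0.25   0.34]
```

```bash
python3 -m jog '[[[-0.3,0.02,0,0,4.5],[-0.3,0.02,0,0,4.5],[-0.3,0.02,0,0,4.5],[-0.3,0.02,0,0,4.5],[-0.3,0.02,0,0,4.5],[-0.3,0.02,0,0,4.5],[-0.3,0.02,0,0,4.5],[-0.3,0.02,0,0,4.5],[-0.3,0.02,0,0,4.5],[-0.3,0.02,0,0,4.5]]]'
python3 -c "from h import *;st(19,0,38)"
```

```text
clock: 14.5
tcp_pos: [0.5139, 0.0435, 0.0393]
eef_rot: [0.693, 0.721, 0.001, 0.018]
ft_force: [-0.2, 1.4, -1.1]
gripper_width: 0.0449
t 14.5 L [-61.9  -1.1] z 0.0393 toolx yaw rel lane -179.7 F [-0.2  1.4 -1.1] w 0.0449 j [ 0.1   0.17 -0.44  0.93 -0.02  1.63] zax [ 0.027 -0.022 -0.999]
tool cm [-8.08  0.07  0.32]
```

```bash
python3 -m jog '[[[-0.3,0,0,0,4.5],[-0.3,0,0,0,4.5],[-0.3,0,0,0,4.5],[-0.3,0,0,0,4.5],[-0.3,0,0,0,4.5],[-0.3,0,0,0,4.5],[-0.3,0,0,0,4.5],[-0.3,0,0,0,4.5],[-0.3,0,0,0,4.5],[-0.3,0,0,0,4.5]]]'
python3 -c "
from h import *;st(19,0,38)
im=ctrl.snapshot('top')[:,:,::-1].copy();cv2.imwrite('pics/t9.png',im);g=im.mean(2);c=ctrl.get_calibration('top')
for x in range(396,436,6):
    print(x,g[198:222,x].round().astype(int).tolist(),[np.round(L(ray(c,(x,y),.06)),0).tolist() for y in(205,215)])
for x in (396,408,420,430):
    print(x,g[248:272,x].round().astype(int).tolist(),[round(L(ray(c,(x,y),.02))[1],1) for y in(252,256,260,264)])"
```

```text
clock: 15.33
tcp_pos: [0.5152, 0.0102, 0.0401]
eef_rot: [0.693, 0.721, 0.001, 0.018]
ft_force: [0.2, 1.7, -1.6]
gripper_width: 0.0451
t 15.33 L [-28.5  -1. ] z 0.0401 toolx yaw rel lane -179.7 F [ 0.2  1.7 -1.6] w 0.0451 j [ 0.03  0.17 -0.45  0.93 -0.02  1.56] zax [ 0.027 -0.022 -0.999]
tool cm [-4.75  0.07  0.32]
396 [58, 57, 59, 56, 58, 57, 58, 58, 57, 57, 57, 58, 57, 57, 57, 58, 57, 57, 57, 56, 56, 56, 55, 56] [[26.0, 56.0], [23.0, 37.0]]
402 [61, 60, 59, 60, 60, 61, 60, 60, 59, 59, 58, 58, 58, 60, 59, 59, 58, 59, 58, 59, 59, 59, 60, 58] [[37.0, 55.0], [34.0, 36.0]]
408 [61, 61, 62, 62, 62, 60, 61, 61, 61, 60, 60, 61, 62, 61, 61, 60, 60, 61, 60, 59, 60, 60, 59, 61] [[48.0, 54.0], [45.0, 35.0]]
414 [63, 61, 61, 61, 62, 62, 63, 61, 63, 62, 61, 62, 60, 61, 62, 62, 62, 60, 60, 62, 62, 61, 61, 61] [[59.0, 52.0], [56.0, 33.0]]
420 [62, 63, 62, 62, 61, 61, 61, 61, 62, 63, 63, 62, 63, 63, 62, 62, 61, 62, 61, 62, 61, 63, 62, 62] [[71.0, 51.0], [68.0, 32.0]]
426 [61, 61, 60, 62, 60, 60, 61, 62, 61, 62, 61, 62, 62, 62, 62, 62, 62, 63, 63, 62, 62, 63, 62, 62] [[82.0, 50.0], [79.0, 30.0]]
432 [61, 59, 60, 60, 61, 60, 60, 61, 61, 60, 60, 61, 61, 60, 61, 60, 62, 61, 61, 62, 62, 61, 61, 63] [[93.0, 48.0], [90.0, 29.0]]
396 [56, 55, 55, 54, 55, 54, 55, 52, 55, 55, 53, 53, 54, 53, 54, 53, 54, 54, 53, 53, 53, 53, 53, 53] [np.float64(-25.6), np.float64(-33.3), np.float64(-41.0), np.float64(-48.7)]
408 [59, 59, 60, 59, 59, 60, 60, 59, 59, 58, 59, 60, 58, 58, 60, 59, 58, 59, 59, 58, 59, 59, 58, 59] [np.float64(-28.4), np.float64(-36.1), np.float64(-43.8), np.float64(-51.4)]
420 [62, 62, 61, 63, 61, 63, 62, 63, 61, 61, 61, 63, 62, 63, 62, 62, 62, 62, 61, 62, 61, 61, 62, 61] [np.float64(-31.2), np.float64(-38.9), np.float64(-46.6), np.float64(-54.2)]
430 [63, 63, 62, 61, 62, 63, 62, 63, 63, 62, 63, 64, 63, 63, 64, 63, 63, 64, 64, 63, 62, 63, 64, 63] [np.float64(-33.6), np.float64(-41.2), np.float64(-48.9), np.float64(-56.5)]
```

```bash
python3 -m jog '[[[-0.3,0,0,0,4.5],[-0.3,0,0,0,4.5],[-0.3,0,0,0,4.5],[-0.3,0,0,0,4.5],[-0.3,0,0,0,4.5],[-0.3,0,0,0,4.5],[-0.3,0,0,0,4.5],[-0.3,0,0,0,4.5],[-0.3,0,0,0,4.5],[-0.3,0,0,0,4.5],[-0.2,0,0,0,4.5],[-0.15,0,0,0,4.5]]]'
python3 -c "
from h import *;st(19,0,38)"
```

```text
clock: 16.38
tcp_pos: [0.5165, -0.0274, 0.0409]
eef_rot: [0.693, 0.721, 0.001, 0.018]
ft_force: [-0.0, 1.9, -0.8]
gripper_width: 0.0447
t 16.38 L [ 9.1 -1. ] z 0.0409 toolx yaw rel lane -179.8 F [-0.   1.9 -0.8] w 0.0447 j [-0.04  0.17 -0.44  0.93 -0.02  1.49] zax [ 0.027 -0.023 -0.999]
tool cm [-0.99  0.09  0.32]
```

```bash
python3 -m jog '[[[-0.15,0,0,0,4.5],[-0.15,0,0,0,4.5],[-0.15,0,0,0,4.5],[-0.15,0,0,0,4.5]]]'
python3 -c "
from h import *;st(19,0,38)"
```

```text
clock: 16.72
tcp_pos: [0.5167, -0.034, 0.041]
eef_rot: [0.693, 0.721, 0.001, 0.017]
ft_force: [-0.3, 0.8, -1.5]
gripper_width: 0.0448
t 16.72 L [15.6 -1.1] z 0.041 toolx yaw rel lane -179.8 F [-0.3  0.8 -1.5] w 0.0448 j [-0.05  0.17 -0.44  0.93 -0.02  1.48] zax [ 0.027 -0.022 -0.999]
tool cm [-0.33  0.1   0.31]
```

```bash
python3 -m jog '[[[-0.12,0,0,0,4.5],[-0.12,0,0,0,4.5]]]'; python3 -m jog '[[[-0.1,0,0,0,4.5]]]' ; python3 -c "
from h import *;st(19,0,38)"
```

```text
clock: 16.88
tcp_pos: [0.5168, -0.0366, 0.0411]
eef_rot: [0.693, 0.721, 0.001, 0.017]
ft_force: [-0.3, 1.1, -2.2]
gripper_width: 0.045
clock: 16.97
tcp_pos: [0.517, -0.0372, 0.0412]
eef_rot: [0.693, 0.721, 0.002, 0.017]
ft_force: [0.4, 6.5, -1.8]
gripper_width: 0.0451
t 16.97 L [18.9 -0.9] z 0.0412 toolx yaw rel lane -179.7 F [ 0.4  6.5 -1.8] w 0.0451 j [-0.06  0.17 -0.44  0.93 -0.02  1.47] zax [ 0.027 -0.021 -0.999]
tool cm [-0.01  0.08  0.32]
```

```bash
python3 -m jog '[[[-0.08,0,0,0,4.5]]]' ; python3 -m jog '[[[-0.08,0,0,0,4.5]]]'; python3 -c "
from h import *;st(19,0,38)"
```

```text
clock: 17.05
tcp_pos: [0.5171, -0.0372, 0.0412]
eef_rot: [0.693, 0.721, 0.003, 0.016]
ft_force: [-0.1, 6.5, -1.4]
gripper_width: 0.0448
clock: 17.13
tcp_pos: [0.5171, -0.0372, 0.0412]
eef_rot: [0.693, 0.721, 0.004, 0.015]
ft_force: [-0.7, 4.8, -0.9]
gripper_width: 0.0447
t 17.13 L [18.8 -0.8] z 0.0412 toolx yaw rel lane -179.7 F [-0.7  4.8 -0.9] w 0.0447 j [-0.06  0.17 -0.44  0.93 -0.01  1.47] zax [ 0.027 -0.016 -0.999]
tool cm [-0.01  0.07  0.32]
```

The force rose to about 6.5 N with no further motion at tool x = 18.8 (expected 19), so the magazine is home. I retreat and locate the key.

```bash
python3 -m jog '[[[0.5,0,0,0,4.5],[2,0,0,0,4.5],[3,0,0,0,4.5],[3,0,-2,0,4.5],[2,0,-3.5,0,4.5],[2,0,-3.5,0,4.5],[4,-1,-3.5,0,2],[4,-1,-3.5,0,0],[4,-1,-3.5,0,0],[4,-1,-3,0,0],[0,0,0,0,0],[0,0,0,0,0]]]'
python3 - <<'E'
from h import *
st()
T=ctrl.snapshot('top')[:,:,::-1].copy();S=ctrl.snapshot('side')[:,:,::-1].copy()
cv2.imwrite('pics/t10.png',T);cv2.imwrite('pics/s10.png',S)
def blob(im,x0,y0,x1,y1,th):
    k=(im[y0:y1,x0:x1].mean(2)>th).astype(np.uint8);n,l,s,ce=cv2.connectedComponentsWithStats(k)
    i=1+np.argmax(s[1:,4]);print(s[i],ce[i]+[x0,y0]);return ce[i]+[x0,y0]
a=blob(T,485,182,528,220,125);b=blob(S,380,305,430,342,120)
ct,cs=ctrl.get_calibration('top'),ctrl.get_calibration('side')
Pm=lambda c:np.array(c["mtx"])@np.c_[c["R"],c["t"]]
X=cv2.triangulatePoints(Pm(ct),Pm(cs),a.reshape(2,1),b.reshape(2,1));X=(X[:3]/X[3]).ravel()
print("tri",X.round(4),"L",L(X),"top@.19",ray(ct,a,.19),"side@.19",ray(cs,b,.19))
v1=np.hstack([cv2.resize(T[180:290,370:530],(640,440)),]);cv2.imwrite('pics/t10c.png',v1)
E
```

```text
clock: 18.13
tcp_pos: [0.4713, 0.2206, 0.2357]
eef_rot: [0.695, 0.719, 0.003, 0.021]
ft_force: [-0.2, -0.1, -1.6]
gripper_width: 0.0002
t 18.13 L [-240.3  -37.6] z 0.2357 toolx yaw rel lane 179.9 F [-0.2 -0.1 -1.6] w 0.0002 j [ 0.46  0.1  -0.08  1.37 -0.04  2.  ] zax [ 0.034 -0.026 -0.999]
[ 12   9  19  19 269] [505.6802974  199.62453532]
[ 3  0 14  9 88] [390.39772727 308.38636364]
tri [ 0.5225 -0.1944  0.2122] L [176.207691    -0.82681044] top@.19 [ 0.53447436 -0.20395387] side@.19 [ 0.52558896 -0.1715762 ]
```

View pics/t10c.png

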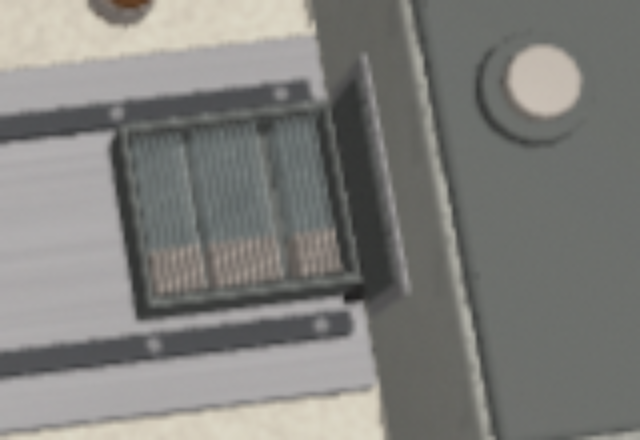

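The magazine sits against the stop, with clear gaps to both rails (near gap about 8 px in the crop at (250,310–325)). The key is a clean disc at top pixel (505.7,199.6). My side blob was a wrong patch, so I redo it.

```bash
python3 - <<'E'
from h import *
T=cv2.imread('pics/t10.png');S=cv2.imread('pics/s10.png')
ct,cs=ctrl.get_calibration('top'),ctrl.get_calibration('side')
k=(S[308:336,392:424].mean(2)); print(k[::3,::3].astype(int))
m=(k>105).astype(np.uint8);n,l,s,ce=cv2.connectedComponentsWithStats(m);print(s,ce+[392,308])
i=1+np.argmax(s[1:,4]);b=ce[i]+[392,308];a=np.array([505.7,199.6])
Pm=lambda c:np.array(c["mtx"])@np.c_[c["R"],c["t"]]
X=cv2.triangulatePoints(Pm(ct),Pm(cs),a.reshape(2,1),b.reshape(2,1));X=(X[:3]/X[3]).ravel()
print("tri",X.round(4),L(X))
for z in(.186,.19,.194): print(z,L(ray(ct,a,z)),L(ray(cs,b,z)))
meas(T,ct,(395,205,462,262))
E
```

```text
[[124 124 101  66  77  75  75  74  69  66  63]
 [123 121 115  73  70  70  65  66  63  63  63]
 [110  95 105 108 109 104  88  67  65  64  66]
 [ 64 100 111 112 110 112 109  97  64  62  62]
 [ 67 104 112 112 112 112 112 109  66  62  61]
 [ 61  81 109 112 113 112 114  97  64  62  63]
 [ 65  66  80  94 100  97  88  71  64  58  65]
 [ 62  64  68  76  78  75  72  62  63  55  61]
 [ 48  59  64  64  64  63  62  61  55  43  61]
 [ 43  41  49  55  56  58  50  47  44  53  61]]
[[  0   0  32  28 674]
 [  0   0  22  18 222]] [[409.20326409 322.76409496]
 [402.32882883 317.66216216]]
tri [ 0.5321 -0.2019  0.1951] [183.99120226   8.49611918]
0.186 [187.63406512  11.77690972] [174.87268581  12.26276578]
0.19 [186.18626731  10.82254071] [178.94853338   9.91570677]
0.194 [184.73846949   9.8681717 ] [183.02438095   7.56864775]
top-plane rect [79.  -3.9] [107.  124.9] 83.06
[[134.5, -64.5], [10.600000381469727, -49.400001525878906], [147.5, 41.599998474121094], [23.5, 56.70000076293945]]
far edge yaw -6.98 y 50.2 -> centre y 6.2 x range [ 23.3 145.8]
```

```bash
python3 -m jog '[[[-3.8,0.4,-0.4,0,0],[-3.8,0.4,-0.2,0,0],[-3.8,0.4,0,0,0],[-3.8,0.4,0,0,0],[-3.8,0.4,0,0,0],[-3.8,0.4,0,0,0],[-3.8,0.4,0,0,0],[-3.8,0.4,0,0,0],[-3.8,0.4,0,0,0],[-3.8,0.4,0,0,0],[-3,0.4,0,0,0],[0,0,0,0,0],[0,0,0,0,0]]]'
python3 -c "from h import *;st(186,10.5,210)"
```

```text
clock: 19.32
tcp_pos: [0.5171, -0.225, 0.2358]
eef_rot: [0.703, 0.711, -0.009, 0.013]
ft_force: [-0.4, 0.3, 0.1]
gripper_width: 0.0001
t 19.32 L [206.6  -7.3] z 0.2358 toolx yaw rel lane 178.6 F [-0.4  0.3  0.1] w 0.0001 j [-0.4   0.19  0.02  1.38 -0.03  1.16] zax [ 0.006 -0.032 -0.999]
tool cm [2.19 1.71 2.52]
```

```bash
python3 -m jog '[[[1,0.8,0.3,0,0],[1,0.8,0.5,0,0],[0.1,0.1,0.5,0,0],[0,0,0.5,0,0],[0,0,0,0,0],[0,0,0,0,0]]]'
python3 -c "from h import *;st(186,10.5,205)"
```

```text
clock: 19.82
tcp_pos: [0.5328, -0.2006, 0.2117]
eef_rot: [0.703, 0.711, -0.011, 0.01]
ft_force: [-0.0, 0.7, 0.5]
gripper_width: -0.0001
t 19.82 L [182.8   9.2] z 0.2117 toolx yaw rel lane 178.6 F [-0.   0.7  0.5] w -0.0001 j [-0.35  0.2  -0.01  1.34 -0.03  1.21] zax [-0.   -0.03 -1.  ]
tool cm [-0.3   0.13  0.68]
```

```bash
python3 -m jog '[[[-0.2,0.1,0.3,0,0],[0,0,0.3,0,0],[0,0,0.2,0,0],[0,0,0.2,0,0]]]'
python3 -m jog '[[[0,0,0.2,0,0],[0,0,0.2,0,0]]]'
python3 -m jog '[[[0,0,0.2,0,0],[0,0,0.2,0,0]]]'
python3 -c "from h import *;st(186,10.5,195)"
```

```text
clock: 20.15
tcp_pos: [0.5342, -0.2019, 0.202]
eef_rot: [0.702, 0.712, -0.01, 0.011]
ft_force: [0.8, -0.1, 2.1]
gripper_width: 0.0002
clock: 20.32
tcp_pos: [0.5343, -0.2019, 0.1984]
eef_rot: [0.702, 0.712, -0.01, 0.011]
ft_force: [-0.5, 1.1, 2.6]
gripper_width: 0.0
clock: 20.48
tcp_pos: [0.5344, -0.2019, 0.1968]
eef_rot: [0.702, 0.712, -0.009, 0.013]
ft_force: [-7.2, 3.3, 20.9]
gripper_width: -0.0001
t 20.48 L [184.1  10.7] z 0.1968 toolx yaw rel lane 178.8 F [-7.2  3.3 20.9] w -0.0001 j [-0.35  0.2  -0.05  1.31 -0.03  1.21] zax [ 0.005 -0.03  -1.   ]
tool cm [-0.18 -0.02  0.18]
```

The force jumps from about 3 N to 21 N, so the key is at the bottom of its travel. I release and lift away.

```bash
python3 -m jog '[[[0,0,0.05,0,0],[0,0,0,0,0]]]'; python3 -m jog '[[[0,0,-0.3,0,0],[0,0,-0.5,0,0],[0,0,-1,0,0],[0,0,-2,0,0],[0,0,-3,0,0],[3,-2,-2,0,0],[3.5,-2,0,0,0],[3.5,-2,0,0,0],[3.5,-2,0,0,0],[3.5,-2,0,0,0],[3.5,-2,0,0,0],[3.5,-2,0,0,0],[3.5,-2,0,0,0],[3.5,-2,0,0,0],[3.5,-2,0,0,0],[0,0,0,0,0],[0,0,0,0,0]]]'
python3 - <<'E'
from h import *
st();T=ctrl.snapshot('top')[:,:,::-1].copy();cv2.imwrite('pics/t11.png',T)
for n in('top0','t10'):
    d=cv2.absdiff(cv2.GaussianBlur(T,(5,5),0),cv2.GaussianBlur(cv2.imread(f'pics/{n}.png'),(5,5),0)).max(2)
    for nm,(x,y,w) in dict(mag=(428,237,40),key=(505,200,16),dropper=(402,175,14),box=(344,160,30),forceps=(278,168,32),beaker=(216,207,22),marker=(237,271,34),rack=(125,297,36),redA=(163,150,36),redB=(230,357,36)).items():
        p=d[y-w:y+w,x-w:x+w];print(n,nm,int(p.max()),int((p>40).sum()))
c=ctrl.get_calibration('top');k=T[182:220,485:528].mean(2)>125
n_,l,s,ce=cv2.connectedComponentsWithStats(k.astype(np.uint8));print(s[1:],ce[1:]+[485,182])
g=T.mean(2)
for x in(410,425,440): print(x,g[246:272,x].astype(int).tolist(),[round(L(ray(c,(x,y),.02))[1],1) for y in(252,262)])
E
```

```text
clock: 20.65
tcp_pos: [0.5342, -0.2019, 0.1984]
eef_rot: [0.702, 0.712, -0.008, 0.014]
ft_force: [-0.7, 1.6, 2.4]
gripper_width: -0.0002
clock: 22.07
tcp_pos: [0.3228, 0.1545, 0.283]
eef_rot: [0.703, 0.711, -0.007, 0.015]
ft_force: [0.2, -1.2, -0.5]
gripper_width: 0.0001
t 22.07 L [-179.5 -188.3] z 0.283 toolx yaw rel lane 178.6 F [ 0.2 -1.2 -0.5] w 0.0001 j [ 0.47 -0.18 -0.25  1.51 -0.03  2.03] zax [ 0.012 -0.03  -0.999]
top0 mag 79 993
top0 key 25 0
top0 dropper 27 0
top0 box 27 0
top0 forceps 27 0
top0 beaker 27 0
top0 marker 124 1460
top0 rack 27 0
top0 redA 27 0
top0 redB 135 2795
t10 mag 20 0
t10 key 22 0
t10 dropper 23 0
t10 box 24 0
t10 forceps 161 1774
t10 beaker 121 1913
t10 marker 163 3015
t10 rack 24 0
t10 redA 153 2404
t10 redB 182 1591
[[ 12   9  18  18 258]] [[505.6744186  199.62790698]]
410 [99, 99, 101, 110, 116, 126, 125, 95, 88, 101, 81, 51, 53, 89, 133, 150, 125, 83, 76, 82, 91, 85, 71, 85, 129, 150] [np.float64(-28.9), np.float64(-48.1)]
425 [98, 100, 111, 117, 125, 106, 92, 105, 81, 51, 52, 83, 131, 151, 130, 91, 72, 71, 70, 71, 73, 71, 123, 151, 153, 156] [np.float64(-32.4), np.float64(-51.6)]
440 [106, 120, 124, 99, 84, 99, 81, 52, 52, 83, 131, 151, 146, 111, 70, 70, 71, 70, 73, 61, 119, 151, 154, 155, 153, 151] [np.float64(-35.9), np.float64(-55.0)]
```

```bash
python3 -c "
from bench import ctrl
print(ctrl.close_job())"
```

```text
the job is handed in; nothing more can be done
None
```

The magazine is home against the stop, the load key was pressed and is back up, and the job is handed in at about 22 s of robot time. No verdict came back.

**Magazine:** I squared and centred it with a gentle side push, then pushed it down the lane with two partly opened fingers. At the stop the force rose to about 6.5 N and the tool stopped moving at x = 18.8 mm (expected 19). The last measurement put it centred in the lane within about 1 mm, leaving about 7 mm to the near rail. I saw no contact with either rail. The arm blocked the top camera during the last stretch in the lane, so that part was checked only before and after.

**Load key:** I pressed it with closed fingers. The force went from about 3 N to 21 N, well above its 4 N spring, after roughly 5–6 mm of travel, so I take it as fully down. The camera cannot measure the depth directly. After release the key looked the same as in the first picture.

**Rest of the bench:** the dropper, slide box, forceps, beaker, tip rack and one red magazine looked unchanged in the last top picture. The arm or its shadow covered the marker and the other red magazine there, so that check gave no answer for those two. The marker looked undisturbed in a picture during the push.

**Checks that disagreed:** far-edge and near-edge estimates of the magazine's position differed by about 2 mm, so I settled it from the gap to the near rail. One side-camera reading of the key was contaminated, so I used its top-view position, and the press landed on the key.

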